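Start and seat a long screw plug at the bottom of a deep valve well

ROBOT

A 6-joint arm with a two-finger parallel gripper is mounted at the origin on a cart in front of the work surface, level with it; the furniture and walls round the work are solid. World frame = base frame: x ahead of the robot, y to its left, z up, the work surface at z = 0. Lengths are in m, angles in degrees, forces in N, time in s.
With the tool pointing down it reaches from about 0.4 to 0.825 m from the base axis. Payload 7 kg.
Tool frame: the origin (TCP) lies on the front face of the gripper's body, between the roots of the fingers; the fingertips stand 66 mm ahead of it and the grasp point (between the pads) lies 47 mm ahead of it; z points along the fingers, y is the line along which they close (so a half turn about z gives the same grasp; the last joint's range is limited). The gripper opens to 88 mm and grips with 3 to 60 N. Pads are 19 mm wide; open, the fingers measure 130 mm over their backs; the gripper's body (78 mm by 193 mm) begins 47 mm behind the grasp point.
Start: joints at [84.288, 20.546, 0.682, 0, -70.136, -16.507], TCP at [0.255, 0.625, 0.292] pointing down, gripper open.
Joint ranges: [-176.03, 176.03], [-82.01, 121.73], [-58.28, 71.71], [-173.87, 95.51], [-174.79, -0.11], [-173.66, 173.66]. Speed limits (degrees/s): [136.94, 136.94, 172.46, 180, 180, 180].

INTERFACE

Orientations are given as [roll, pitch, yaw] about the fixed x, y, z axes, in that order (R = Rz(yaw) Ry(pitch) Rx(roll)).
In Python, from plant import ctrl gives the robot as it stands.
- The arm moves only by the tool send_rows, never from a script. Its argument "deltas" is a list of rows, each a list of 2 entries, a list of its own where there are three numbers: the shift along the tool's x, y, z each as a share of 800 mm, from -1 to 1, then the turn about the tool's z as a share of 90 degrees, from -1 to 1. A call has exactly 5 rows; each row is the pose to reach, as a shift and turn from the pose commanded when the call began, along the tool's axes at that moment; what a row does not reach only later rows make up. A row lasts 1/12 s, in which the tool goes at most 41.7 mm and 7.16 degrees, less where a joint would pass 70% of its speed; a pose out of reach is approached as far as the arm can. A call with a number of a shift or a turn outside -1 to 1 is refused whole. A call with a gripper value outside its range is refused whole. "gripper" is the opening, from 0 (shut) to 1 (fully open), set as the call begins (left out, the last holds). The fingers move at their own pace and stop on an object; the grip force is fixed at half the most. Time passes only in rows, so rows that repeat a pose let the fingers close, or fill a call up. It gives the time, the measured TCP pose, the force, the opening and the grip force at its end, in the units of the state.
- ctrl.get_obs(): the state, without advancing time (a new reading comes with each control period).
- ctrl.snapshot(name): name is "scene" or "top" or "wrist"; returns a dict with "color" (400x640x3 uint8, red, green, blue), "vertical_fov" (degrees; the focal length in pixels is half the picture's height over the tangent of half this angle, whatever the lens; pixels are square), "cx", "cy" (the principal point, pixels), "k1" (the pictures are not rectified: a ray, as slopes to the right and down, at radius r is drawn at 1 + k1 r^2 times it, then the intrinsics apply), "rvec" (rotation vector, rad) and "tvec" (3), from world to camera coordinates, as OpenCV has them. Camera axes: x right, y down, z forward; pixel columns grow to the right and rows downward; lengths in m; the calibration is good to about 2 mm. A picture is of the moment at which its call begins. There is no depth.
- ctrl.close_job(): hands the job in; it is judged then, once.
Trained networks look in a picture, given as the dict that the camera call returned (one of the last four; its "shot" number tells which), for a name from the list of things; names that differ only in an ending like _2 or _b are one class to them, and where a whole thing is asked for, a point or a joint stands for the part that bears it (a point fixed in the world has none). Each returns a list of dicts, best first, with "conf" (0 to 1); they miss things now and then, are a little off and sometimes report something else, mostly with a low value. They report only what shows in the picture. A call takes as long as a camera call. They do not tell look-alikes from the thing itself.
- ctrl.boxes_of(picture, thing): "xy" ([column, row] as shares, 0 to 1, of the picture: columns of its width, rows of its height, amid what is visible of it).
- ctrl.cut_out(picture, thing): "pixels" (400x640 bool, what is visible of it) and "xy" ([column, row] as shares, 0 to 1, of the picture: columns of its width, rows of its height, amid what is visible of it).
The state is a dict: "clock": time; "joint_pos": joint angles; "qvel": joint speeds; "tau": joint torques, N m; "tool_pos": TCP position; "orientation": TCP orientation; "force": force on the tool from outside, world axes, zero at the start; "moment": the same for the moment, N m; "opening": finger opening in m; "gripper_force": force on a finger pad.
Only numpy, scipy, OpenCV 4.12 (cv2) and the standard library are available. Lean on these libraries where they do the work, as an engineer would, in place of code of your own. Each camera call takes 0.05 s, during which the arm holds its last target. There are 200 camera calls.

TASK

Close the valve body on the bench: take the long steel screw plug out of the wooden rack and fit it in the deep well in the valve's neck. Its thread lies out of sight at the bottom, over a spring-loaded disc, so press lightly, turn the plug backwards (anticlockwise) until you feel it drop into the start of the thread, then screw it in clockwise until its collar lies flush on the neck, and let go. Never force it, or the thread will be damaged, and leave the other things on the bench where they are.

Things in the scene. Friction and masses are not known exactly. Their poses are not given: they have to be found in the camera images.
- plug: The screw plug, bright steel head and dark shank, 0.3 kg, 114 mm long, upright in the larger hole of the wooden rack. Origin: centre of the underside of its round collar (45 mm across, 6 mm thick); z along its axis towards the head. The shank below, 22 mm in diameter, reaches down 77 mm and tapers to a nose 15 mm across at z = -82 mm.
- plug_head (a point): Middle of the plug's hexagon head, on its axis 19 mm above the collar's underside. The head is 24 mm across flats and 26 mm tall (it stands on the collar, z 6 to 32 mm from the plug's origin). One pair of flats faces along the plug's own x axis, the others at 60 and 120 degrees to it. Same axes as the plug.
- plug_lugs (a point): Level of the three thread lugs near the plug's nose, 74 mm below the collar's underside, on the axis. They are 120 degrees apart (one on the plug's own x axis), each 24 degrees long and 3.4 mm thick, and stand out to 31 mm diameter: a right-handed three-start thread of 19.5 mm lead. Clockwise from above screws it in.
- valve: Valve body, fixed to the bench: a grey pipe along the body's y axis with an 84 mm flange at each end (152 mm overall) on a steel foot plate 104 x 190 mm, with a round neck 65 mm across in its middle. Origin: on the bench under the neck's axis; z up. The neck's flat rim is at z = 120 mm; the well in it is 35 mm in diameter for its first 10 mm and 33 mm below.
- thread_top (a point): Upper ends of the internal thread, on the well's axis 66 mm below the rim: three right-handed ridges 120 degrees apart, 2.4 mm thick, lead 19.5 mm, free diameter 24.6 mm. Their insert was pressed in at no particular angle, so the turn at which the lugs can enter is unknown. Over 30 N on the thread before it is caught, or 120 N when tightening, damage it; 8 to 15 N on the hand are plenty.
- disc_rest (a point): Top of a 20 mm disc on a spring under the thread. It meets the plug's nose when the collar is 13 mm above the rim and pushes up with 5 N at first, 10 N with the plug home. Until the thread is caught the lugs rest on the ridges and the collar stops 4 to 11 mm above the rim, the height depending on the plug's turn; it lies on the rim only when screwed home.
- well_mouth (a point): Centre of the well's mouth at the rim, where the collar's underside must lie; z up. Lugs on the ridges rise 0.54 mm per 10 degrees anticlockwise (from above); past a ridge's upper end, at most 120 degrees on, the plug can sink 6.5 mm. From there it turns easily clockwise by about 110 degrees, to the rim, then stiffens at once; 20 degrees more are too much. The thread then holds it.
- rack: The wooden rack, fixed: a block 75 x 152 x 90 mm. Origin: centre of its underside; z up, y along its length. The plug stands in the through-hole 34 mm in diameter at y = -38 mm, its collar on the top face (z = 90 mm); in the other hole, at y = +47 mm, stands a drift pin 19 mm in diameter that sticks out 34 mm.
- spanner: Bystander: a steel combination spanner 224 mm long, lying loose behind the valve. Origin: centre of its underside, y along its length.
- tape_roll: Bystander: a white roll of sealing tape, 50 mm across and 14 mm high, lying loose. Origin: centre of its underside.
- seal: Bystander: a black and white seal ring, 62 mm across and 20 mm high, lying loose. Origin: centre of its underside.
- nut_a: Bystander: a loose hexagon nut, 24 mm across and 13 mm high. Origin: centre of its underside.
Not all that is in view belongs to the job. Several things have the shape of the plug; the one meant has the colours described above.

How it is judged:
By the outcome, as a careful person would: the job done as asked, in the order asked, and still so for the second after the job is handed in, with the robot touching nothing.
It also fails if it takes over 72 s, if anything falls off the work surface, if the arm or the gripper's body presses on something with over 40 N, if the wrist force passes 120 N, or if a joint passes its speed limit or range.

## Working session

There is one attempt and no reset: what is moved stays moved. The work goes in short steps, Python scripts to look and compute and a tool call to move; the robot and the scene stay as the last step left them, time stands still between calls to the robot, and variables do not carry over. Pictures are saved under pics/ and viewed, at most 10 in all, crops included, and the job is handed in when it is done.

Besides the shell and the picture viewer there is one more tool, called after "Request:" by a JSON object that holds its "method" and its "body", one argument or row to a line. send_rows: Moves the arm, as the interface text tells. Shift numbers are shares of 800 mm and turn numbers shares of 90 degrees, none past 1 either way. Its arguments: {"type":"object","properties":{"deltas":{"type":"array","items":{"type":"array"}},"gripper":{"type":"number"}},"required":["deltas"]}

```bash
mkdir -p pics; ls; cat > h.py <<'E'
import numpy as np, cv2
from plant import ctrl
def cam(p):
    f=200/np.tan(np.radians(p["vertical_fov"])/2)
    R=cv2.Rodrigues(np.array(p["rvec"],float))[0]; t=np.array(p["tvec"],float).ravel()
    return f,R,t
def proj(p,X):
    f,R,t=cam(p); c=np.atleast_2d(X)@R.T+t; s=c[:,:2]/c[:,2:]
    s=s*(1+p["k1"]*(s**2).sum(1,keepdims=True)); return s*f+[p["cx"],p["cy"]]
def onplane(p,uv,z):
    f,R,t=cam(p); d=(np.array(uv,float)-[p["cx"],p["cy"]])/f; s=d.copy()
    for _ in range(20): s=d/(1+p["k1"]*(s@s))
    r=R.T@np.array([*s,1]); C=-R.T@t; return C+r*(z-C[2])/r[2]
def save(p,n,crop=None,k=1):
    im=p["color"][:,:,::-1]
    if crop: a,b,c,d=crop; im=im[b:d,a:c]
    cv2.imwrite("pics/"+n,cv2.resize(im,None,fx=k,fy=k,interpolation=cv2.INTER_CUBIC))
E
python3 - <<'E'
from h import *
o=ctrl.get_obs(); print(o)
a=ctrl.snapshot("scene");b=ctrl.snapshot("top")
im=np.vstack([a["color"],b["color"]])[:,:,::-1]
cv2.imwrite("pics/a.png",cv2.resize(im,(480,600),interpolation=cv2.INTER_AREA))
save(a,"scene.png");save(b,"top.png")
for n,p in(("scene",a),("top",b)):
  print(n,p["vertical_fov"],p["k1"],(-cam(p)[1].T@cam(p)[2]).round(3))
  for th in("plug","plug_head","valve","rack","spanner","tape_roll","seal","nut_a"):
    print(th,[(round(q["conf"],2),np.round(np.array(q["xy"])*[640,400],1).tolist()) for q in ctrl.boxes_of(p,th)][:5])
E
```

```text
pics
{'clock': 0.0, 'joint_pos': array([ 8.42870597e+01,  2.05910533e+01,  6.33430290e-01, -1.87355195e-02,
       -7.01369179e+01, -1.65059124e+01]), 'qvel': array([ 0.03586022, -0.04858233, -0.07763987,  0.00456678, -0.05703653,
        0.07261793]), 'tau': array([-4.30179380e-04, -5.82731795e+01,  2.93040276e+01,  6.99705765e+00,
        6.80319834e-03, -1.55247690e-04]), 'tool_pos': array([0.25513727, 0.62450605, 0.29122866]), 'orientation': array([ 1.79904351e+02, -9.97604234e-03, -2.22252247e+01]), 'force': array([-0.9217208 ,  0.06208543,  0.59859729]), 'moment': array([-0.00387496,  0.02965184, -0.04867594]), 'gripper_force': 0.0, 'opening': 0.08743093196173869}
scene 54.99115043410847 -0.03332922827303758 [0.178 0.592 0.846]
plug [(0.93, [326.6, 288.6]), (0.77, [293.4, 259.9]), (0.74, [315.7, 321.2]), (0.72, [340.2, 233.9])]
plug_head [(0.93, [329.4, 286.6]), (0.73, [339.4, 231.0]), (0.73, [313.7, 320.8]), (0.55, [295.0, 258.3])]
valve [(0.86, [353.4, 175.7])]
rack [(0.71, [283.6, 282.4])]
spanner [(0.71, [288.3, 177.1])]
tape_roll [(0.55, [392.7, 240.8])]
seal [(0.52, [265.3, 227.6])]
nut_a [(0.64, [425.0, 194.1])]
top 47.56347448685554 -0.0899693207638472 [0.335 0.02  1.228]
plug [(0.73, [296.4, 240.1]), (0.69, [242.0, 221.9]), (0.68, [239.0, 263.7]), (0.53, [206.1, 273.0])]
plug_head [(0.8, [241.1, 221.2]), (0.69, [237.1, 261.3]), (0.58, [298.0, 237.8]), (0.5, [206.7, 272.8])]
valve [(0.7, [385.6, 205.3])]
rack [(0.7, [226.7, 224.6]), (0.67, [240.1, 224.6])]
spanner [(0.94, [357.2, 144.5])]
tape_roll [(0.68, [331.2, 277.5])]
seal [(0.74, [281.3, 164.4]), (0.46, [384.9, 205.7])]
nut_a []
```

View pics/scene.png

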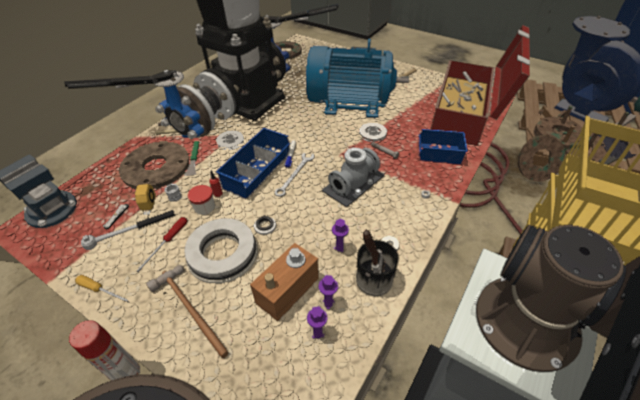

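View pics/top.png

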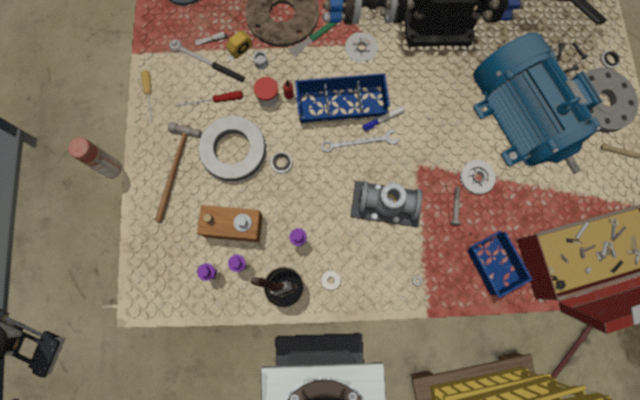

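The candidates are three purple plug shapes at scene (340,233), (327,289) and (316,322), and the bright-steel head in the wooden rack at scene (295,257), top (242,222). The steel one in the rack fits the description. The valve is at scene (353,175), top (393,197). I'll confirm with a crop and measure.

```bash
python3 - <<'E'
from h import *
from scipy.optimize import least_squares
a=ctrl.snapshot("scene");b=ctrl.snapshot("top")
im=np.hstack([cv2.resize(a["color"][140:320,240:410],None,fx=3,fy=3,interpolation=2)[:540],cv2.resize(b["color"][165:255,190:270],(400,540)[:2],interpolation=2)])[:,:,::-1]
i1=cv2.resize(a["color"][220:320,240:340],(400,400),interpolation=2);i2=cv2.resize(b["color"][170:250,190:270],(400,400),interpolation=2)
i3=cv2.resize(a["color"][140:205,315:395],(400,200*65*2//80),interpolation=2)[:200];
i3=cv2.resize(a["color"][140:210,315:395],(229,200),interpolation=2);i4=cv2.resize(b["color"][170:240,345:425],(229,200),interpolation=2)
bot=np.zeros((200,800,3),np.uint8);bot[:,:229]=i3;bot[:,400:629]=i4
cv2.imwrite("pics/c.png",np.vstack([np.hstack([i1,i2]),bot])[:,:,::-1])
for z,uv in((.12,(242,222)),(.0,(242,222))): print(onplane(b,uv,z).round(3))
print("head",onplane(a,(295,257),.11).round(4),onplane(b,(242,221.5),.11).round(4))
print("neck",onplane(b,(393,197),.12).round(4), onplane(a,(357,157),.12).round(4))
print("axes",proj(b,[[.5,0,0],[.5,.1,0],[.6,0,0],[0,0,0]]).round(0).tolist())
for p in(a,b):
  for th in ("plug_head","rack","valve"):
    for q in ctrl.cut_out(p,th)[:4]:
      m=q["pixels"];ys,xs=np.nonzero(m);print(th,round(q["conf"],2),xs.min(),xs.max(),ys.min(),ys.max(),xs.mean().round(1),ys.mean().round(1),len(xs))
E
```

```text
[0.514 0.189 0.12 ]
[0.534 0.207 0.   ]
head [0.5152 0.1944 0.11  ] [0.5172 0.1902 0.11  ]
neck [ 0.5652 -0.1892  0.12  ] [ 0.56   -0.1837  0.12  ]
axes [[318.0, 232.0], [281.0, 233.0], [317.0, 196.0], [325.0, 425.0]]
plug_head 0.92 319 338 275 308 328.3 290.2 442
plug_head 0.9 308 327 308 337 317.1 320.8 411
plug_head 0.62 286 305 249 267 295.2 258.6 283
plug_head 0.6 332 348 219 252 339.8 234.1 343
rack 0.65 251 318 244 319 284.6 283.3 2761
rack 0.32 276 313 153 196 295.1 172.7 215
valve 0.58 323 382 149 206 353.5 176.2 2077
plug_head 0.83 197 215 263 280 205.7 271.6 259
plug_head 0.81 234 250 214 230 241.9 221.9 223
plug_head 0.79 289 306 229 244 297.9 236.5 233
plug_head 0.52 228 244 254 270 236.1 262.1 224
rack 0.6 197 262 206 241 228.5 223.4 1744
```

View pics/c.png

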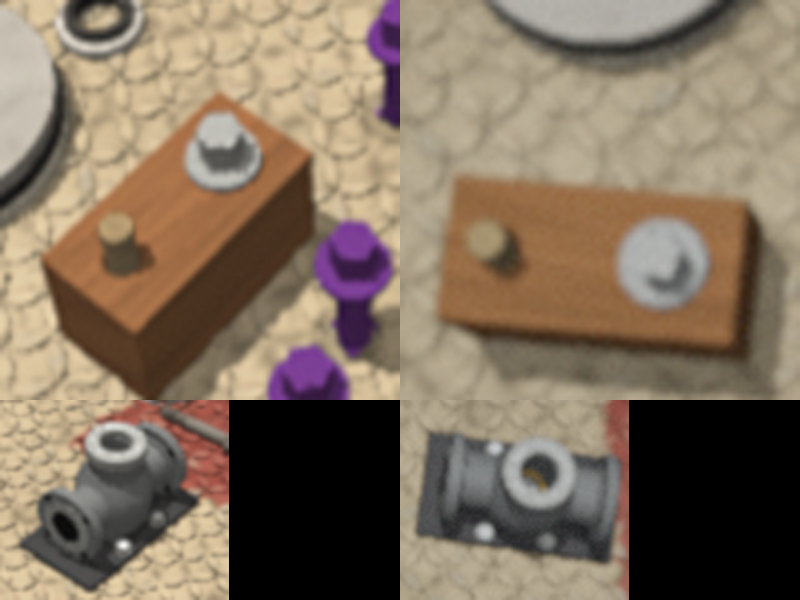

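The plug to use is the bright-steel head in the rack, and the purple ones are decoys. In top view its collar is centred at about (242,222.5), so the plug is near (0.517, 0.190).

Request:
{"method": "send_rows", "body": {
  "deltas": [
    [[0.04,0.03,0],0.077],
    [[0.08,0.06,0],0.155],
    [[0.12,0.09,0],0.233],
    [[0.16,0.12,0],0.311],
    [[0.2,0.15,0],0.389]
  ],
  "gripper": 1
}}

```text
clock: 1.72
tool_pos: [0.3585, 0.4517, 0.2923]
orientation: [-180.0, 0.0, -57.5]
force: [0.6, 0.2, 0.1]
opening: 0.0876
gripper_force: 0.0
```

Request:
{"method": "send_rows", "body": {
  "deltas": [
    [[0.05,0.001,0],0.077],
    [[0.1,0.003,0],0.155],
    [[0.15,0.004,0],0.233],
    [[0.2,0.006,0],0.311],
    [[0.25,0.007,0],0.389]
  ]
}}

```text
clock: 2.13
tool_pos: [0.4621, 0.2802, 0.2926]
orientation: [-180.0, 0.0, -92.6]
force: [0.4, 0.3, 0.2]
opening: 0.0874
gripper_force: 0.0
```

Request:
{"method": "send_rows", "body": {
  "deltas": [
    [[0.037,-0.024,0],0.077],
    [[0.074,-0.047,0],0.155],
    [[0.111,-0.071,0],0.233],
    [[0.111,-0.071,0],0.233],
    [[0.111,-0.071,0],0.233]
  ]
}}

```text
clock: 2.55
tool_pos: [0.5155, 0.1895, 0.2922]
orientation: [180.0, -0.0, -113.4]
force: [-0.5, 0.9, 0.1]
opening: 0.0877
gripper_force: 0.0
```

```bash
python3 - <<'E'
from h import *
o=ctrl.get_obs(); print(o["tool_pos"],o["orientation"],o["joint_pos"])
w=ctrl.snapshot("wrist"); save(w,"w1.png"); print((-cam(w)[1].T@cam(w)[2]).round(3),w["vertical_fov"],w["k1"])
print(proj(w,[[.517,.19,.096],[.517,.19,.122]]))
E
```

```text
[0.5154978  0.18945302 0.29215624] [ 1.79999495e+02 -9.39089318e-04 -1.13390264e+02] [ 4.06192975e+01  8.72330607e+00 -1.53146295e+01 -4.62391197e-05
 -6.59631297e+01 -6.40095424e+01]
[0.483 0.118 0.384] 64.93603417721123 -0.02717251593233004
[[319.56634354 190.05896853]
 [319.3059313  197.98556471]]
```

View pics/w1.png

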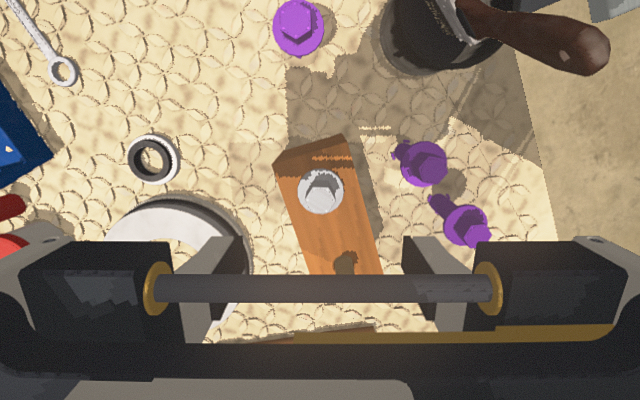

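The wrist view shows the steel plug in the rack at about (321,190), close to its predicted position of (320,190).

```bash
cat >> h.py <<'E'
def hexp(x,y,z,ang,af=.024):
    a=np.radians(ang+30+60*np.arange(6)); return np.c_[x+af/3**.5*np.cos(a),y+af/3**.5*np.sin(a),np.full(6,z)]
def circ(x,y,z,d,n=60):
    a=np.linspace(0,2*np.pi,n,endpoint=False); return np.c_[x+d/2*np.cos(a),y+d/2*np.sin(a),np.full(n,z)]
def mask(p,P,k=4):
    m=np.zeros((400*k,640*k),np.uint8)
    for q in P: cv2.fillConvexPoly(m,cv2.convexHull(np.round((proj(p,q)+.5)*k).astype(np.int32)),255)
    return cv2.resize(m,(640,400),interpolation=cv2.INTER_AREA)/255.
E
python3 - <<'E'
from h import *
from scipy.optimize import minimize
w=ctrl.snapshot("wrist")
pr=proj(w,[[.517,.19,.1]])[0]
q=min(ctrl.cut_out(w,"plug"),key=lambda q:np.hypot(*(np.array(q["xy"])*[640,400]-pr)));print(q["conf"],q["pixels"].sum())
M=q["pixels"].astype(float)
f=lambda v:np.abs(mask(w,[np.r_[circ(v[0],v[1],.09,.045),circ(v[0],v[1],.096,.045)],np.r_[hexp(v[0],v[1],.122,v[2]),hexp(v[0],v[1],.096,v[2])]])-M).sum()
r=min((minimize(f,[.516,.19,a],method="Nelder-Mead",options=dict(initial_simplex=[[.516,.19,a],[.520,.19,a],[.516,.194,a],[.516,.19,a+12]])) for a in range(0,60,15)),key=lambda r:r.fun)
print(r.x,r.fun)
im=w["color"][155:225,275:365][:,:,::-1]; k=8
big=cv2.resize(im,None,fx=k,fy=k,interpolation=cv2.INTER_CUBIC)[:,:]; both=big.copy()
X=r.x
for P,c in((hexp(X[0],X[1],.122,X[2]),(0,0,255)),(circ(X[0],X[1],.096,.045),(0,255,0))):
  cv2.polylines(big,[np.round((proj(w,P)-[275,155]+.5)*k).astype(np.int32)],True,c,1)
cv2.imwrite("pics/w2.png",big)
E
```

```text
0.6 1645
[ 0.51762955  0.19202663 18.37693571] 105.41176470588235
```

View pics/w2.png

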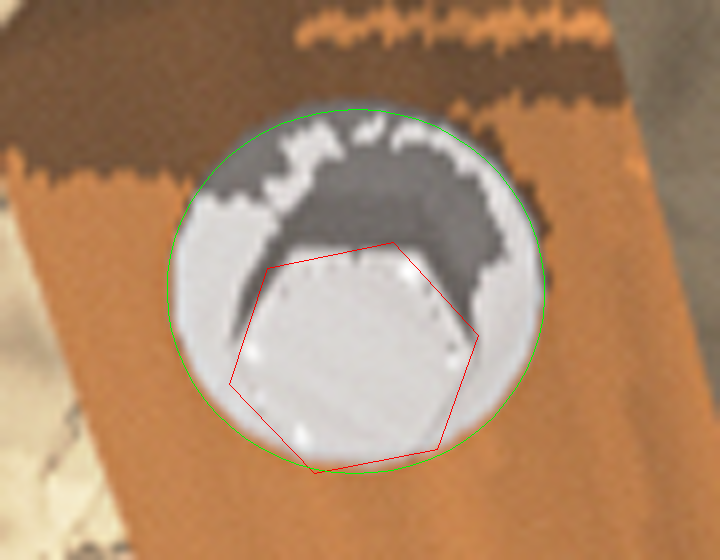

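```bash
python3 - <<'E'
from h import *
w=ctrl.snapshot("wrist"); g=cv2.GaussianBlur(cv2.cvtColor(w["color"],cv2.COLOR_RGB2GRAY).astype(np.float32),(0,0),.7)
def samp(P): 
    u=proj(w,P).astype(np.float32); return cv2.remap(g,u[:,0].reshape(-1,1),u[:,1].reshape(-1,1),cv2.INTER_LINEAR).ravel(),u
def ring(x,y,a,af):
    h=hexp(x,y,.122,a,af); t=np.linspace(0,1,15)[:,None]
    return np.vstack([h[i]*(1-t)+h[(i+1)%6]*t for i in range(6)])
R=[]
for dx in np.arange(-3,3.1,.75):
 for dy in np.arange(-3,3.1,.75):
  for a in range(0,60,2):
   x,y=.5176+dx/1e3,.192+dy/1e3
   i,u=samp(ring(x,y,a,.0225)); o,_=samp(ring(x,y,a,.0265)); R.append(((i-o).mean(),round(x,4),round(y,4),a))
R.sort(reverse=True);print(R[:8])
x,y,a=R[0][1:]
X=R[0][1:];k=8;big=cv2.resize(w["color"][155:225,275:365][:,:,::-1],None,fx=k,fy=k,interpolation=2)
cv2.polylines(big,[np.round((proj(w,hexp(x,y,.122,a))-[275,155]+.5)*k).astype(np.int32)],True,(0,0,255),1)
cv2.polylines(big,[np.round((proj(w,circ(x,y,.096,.045))-[275,155]+.5)*k).astype(np.int32)],True,(0,255,0),1)
cv2.imwrite("pics/w3.png",big)
E
```

```text
[(np.float32(42.416313), np.float64(0.5176), np.float64(0.192), 2), (np.float32(42.338272), np.float64(0.5176), np.float64(0.192), 4), (np.float32(41.98018), np.float64(0.5176), np.float64(0.192), 6), (np.float32(41.660767), np.float64(0.5176), np.float64(0.192), 0), (np.float32(41.04143), np.float64(0.5176), np.float64(0.192), 8), (np.float32(40.894978), np.float64(0.5176), np.float64(0.192), 58), (np.float32(39.937298), np.float64(0.5176), np.float64(0.192), 10), (np.float32(39.637066), np.float64(0.5176), np.float64(0.192), 56)]
```

View pics/w3.png

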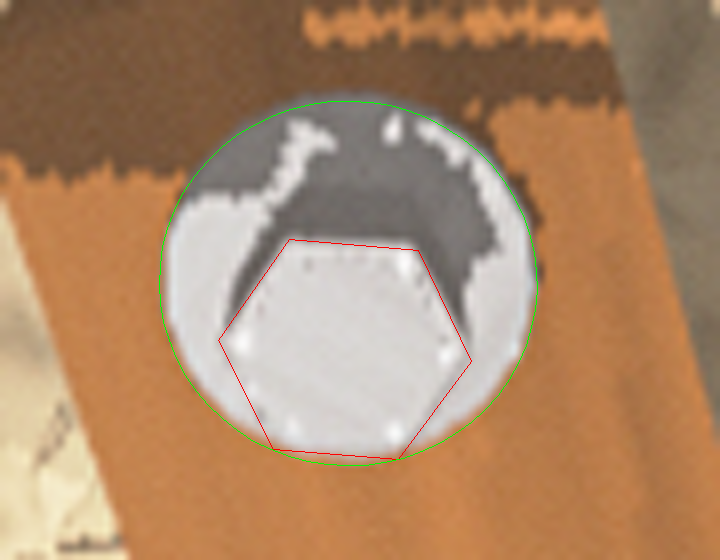

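The corner glints and the hexagon's horizontal upper edge put the flats at about 5° (mod 60), with the centre at (0.5176, 0.192). I'll grip at yaw −85.

Request:
{"method": "send_rows", "body": {
  "deltas": [
    [[-0.001,0,0.025],-0.065],
    [[-0.002,-0.001,0.05],-0.13],
    [[-0.003,-0.001,0.075],-0.195],
    [[-0.004,-0.001,0.1],-0.255],
    [[-0.004,-0.001,0.1],-0.315]
  ]
}}

```text
clock: 3.17
tool_pos: [0.5146, 0.194, 0.2082]
orientation: [179.7, -0.1, -84.5]
force: [-1.2, -0.6, -0.0]
opening: 0.0878
gripper_force: 0.0
```

```bash
cat > fit.py <<'E'
from h import *
def fit(w,x0,y0,z=.122,zc=.096):
    g=cv2.GaussianBlur(w["color"].astype(np.float32).mean(2),(0,0),.7)
    def samp(P):
        u=proj(w,P).astype(np.float32); return cv2.remap(g,u[:,:1].copy(),u[:,1:].copy(),1).ravel()
    def ring(x,y,a,af):
        h=hexp(x,y,z,a,af); t=np.linspace(0,1,15)[:,None]
        return np.vstack([h[i]*(1-t)+h[(i+1)%6]*t for i in range(6)])
    R=[]
    for x in x0+np.arange(-4,4.1,.5)/1e3:
        for y in y0+np.arange(-4,4.1,.5)/1e3:
            c=np.abs(samp(circ(x,y,zc,.044))-samp(circ(x,y,zc,.046))).mean()
            for a in range(0,60,2):
                R.append((np.abs(samp(ring(x,y,a,.023))-samp(ring(x,y,a,.025))).mean()+c,round(x,4),round(y,4),a))
    R.sort(reverse=True); return R
E
python3 - <<'E'
from fit import *
o=ctrl.get_obs(); print(o["tool_pos"],o["orientation"])
w=ctrl.snapshot("wrist"); R=fit(w,.5176,.192); print([tuple(np.round(r,4).tolist()) for r in R[:6]])
x,y,a=R[0][1:];c=proj(w,[[x,y,.1]])[0].astype(int);k=5;x0,y0=c-[70,60]
big=cv2.resize(w["color"][y0:y0+120,x0:x0+140][:,:,::-1],None,fx=k,fy=k,interpolation=2)
cv2.polylines(big,[np.round((proj(w,hexp(x,y,.122,a))-[x0,y0]+.5)*k).astype(np.int32)],True,(0,0,255),1)
cv2.polylines(big,[np.round((proj(w,circ(x,y,.096,.045))-[x0,y0]+.5)*k).astype(np.int32)],True,(0,255,0),1)
cv2.imwrite("pics/w4.png",big)
E
```

```text
[0.51460481 0.19404813 0.2082246 ] [ 1.79697111e+02 -1.29675038e-01 -8.44770185e+01]
[(19.665, 0.5176, 0.1915, 4.0), (19.5761, 0.5176, 0.1915, 6.0), (19.5135, 0.5176, 0.1915, 2.0), (19.3663, 0.5176, 0.1915, 0.0), (19.3286, 0.5176, 0.1915, 8.0), (19.1862, 0.5176, 0.1915, 58.0)]
```

View pics/w4.png

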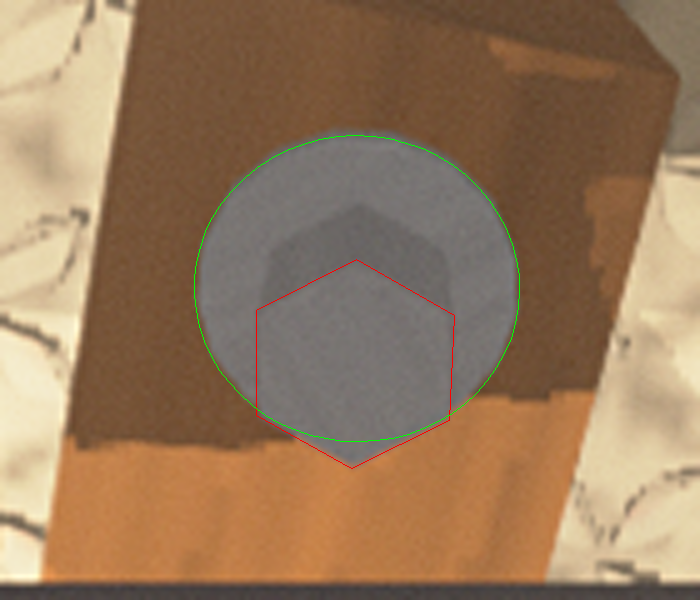

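Fit confirmed: plug at (0.5176, 0.1915), flats at 4°.

Request:
{"method": "send_rows", "body": {
  "deltas": [
    [[0,0,0.01],0],
    [[0,0,0.02],0],
    [[0,0,0.025],0],
    [[0,0,0.025],0],
    [[0,0,0.025],0]
  ]
}}

```text
clock: 3.63
tool_pos: [0.5167, 0.1938, 0.1921]
orientation: [180.0, -0.0, -84.9]
force: [-0.6, 0.3, -0.1]
opening: 0.0878
gripper_force: 0.0
```

```bash
python3 - <<'E'
from h import *
o=ctrl.get_obs(); print(o["tool_pos"],o["orientation"])
E
```

```text
[0.51674034 0.19381223 0.19207334] [ 1.79988210e+02 -9.92717214e-03 -8.49023679e+01]
```

Request:
{"method": "send_rows", "body": {
  "deltas": [
    [[0.003,-0.001,0.01],0],
    [[0.003,-0.001,0.02],0],
    [[0.003,-0.001,0.03],0],
    [[0.003,-0.001,0.034],0],
    [[0.003,-0.001,0.034],0]
  ]
}}

```text
clock: 4.05
tool_pos: [0.5173, 0.1909, 0.1636]
orientation: [179.9, -0.1, -84.9]
force: [-1.0, 0.0, 0.0]
opening: 0.0879
gripper_force: 0.0
```

Request:
{"method": "send_rows", "body": {
  "deltas": [
    [[0,0,0],0],
    [[0,0,0],0],
    [[0,0,0],0],
    [[0,0,0],0],
    [[0,0,0],0]
  ],
  "gripper": 0.1
}}

```text
clock: 4.47
tool_pos: [0.5179, 0.1915, 0.1652]
orientation: [-180.0, 0.0, -84.9]
force: [1.7, -0.7, -0.2]
opening: 0.0601
gripper_force: 0.0
```

Request:
{"method": "send_rows", "body": {
  "deltas": [
    [[0,0,0],0],
    [[0,0,0],0],
    [[0,0,0],0],
    [[0,0,0],0],
    [[0,0,0],0]
  ]
}}

```text
clock: 4.88
tool_pos: [0.5178, 0.1914, 0.1649]
orientation: [180.0, -0.0, -84.9]
force: [-0.8, 0.9, 0.1]
opening: 0.0269
gripper_force: 0.0
```

Request:
{"method": "send_rows", "body": {
  "deltas": [
    [[0,0,0],0],
    [[0,0,0],0],
    [[0,0,0],0],
    [[0,0,0],0],
    [[0,0,0],0]
  ]
}}

```text
clock: 5.3
tool_pos: [0.518, 0.1915, 0.165]
orientation: [-180.0, 0.0, -84.9]
force: [1.3, 0.2, 0.2]
opening: 0.0237
gripper_force: 30.0
```

Gripped on the flats (23.7 mm). Lifting straight up.

Request:
{"method": "send_rows", "body": {
  "deltas": [
    [[0,0,-0.02],0],
    [[0,0,-0.06],0],
    [[0,0,-0.11],0],
    [[0,0,-0.16],0],
    [[0,0,-0.2],0]
  ]
}}

```text
clock: 5.72
tool_pos: [0.5176, 0.1911, 0.3274]
orientation: [-180.0, 0.0, -84.9]
force: [1.1, 0.5, -3.0]
opening: 0.0239
gripper_force: 30.0
```

Request:
{"method": "send_rows", "body": {
  "deltas": [
    [[0,0,-0.01],0],
    [[0,0,-0.02],0],
    [[0,0,-0.02],0],
    [[0,0,-0.02],0],
    [[0,0,-0.02],0]
  ]
}}

```text
clock: 6.13
tool_pos: [0.5171, 0.1911, 0.3388]
orientation: [179.8, -0.1, -84.9]
force: [-0.4, 0.3, -3.1]
opening: 0.0238
gripper_force: 30.0
```

```bash
python3 - <<'E'
from fit import *
o=ctrl.get_obs(); print(o["tool_pos"],o["orientation"],o["force"],o["moment"],o["opening"])
# neck from scene+top: fit rim circles (65 outer, 35 inner) at z=.12
def neck(p,x0,y0):
    g=cv2.GaussianBlur(p["color"].astype(np.float32).mean(2),(0,0),.6)
    s=lambda P:(lambda u:cv2.remap(g,u[:,:1].copy(),u[:,1:].copy(),1).ravel())(proj(p,P).astype(np.float32))
    R=[]
    for x in x0+np.arange(-10,10.1,.5)/1e3:
        for y in y0+np.arange(-10,10.1,.5)/1e3:
            R.append(((s(circ(x,y,.12,.060))-s(circ(x,y,.12,.070))).mean()+(s(circ(x,y,.12,.040))-s(circ(x,y,.12,.031))).mean(),round(x,4),round(y,4)))
    R.sort(reverse=True); return [tuple(np.round(r,4).tolist()) for r in R[:4]]
for n in("scene","top"): print(n,neck(ctrl.snapshot(n),.563,-.187))
E
```

```text
[0.51709856 0.1910965  0.33878991] [ 1.79810515e+02 -8.56980801e-02 -8.48688218e+01] [-0.37387393  0.27717989 -3.13481236] [ 0.08287685 -0.00869216  0.04795592] 0.023771416510216893
scene [(107.5674, 0.571, -0.192), (107.3002, 0.571, -0.1925), (107.0349, 0.5715, -0.192), (107.022, 0.5705, -0.192)]
top [(97.7042, 0.5705, -0.1905), (97.5702, 0.5705, -0.19), (97.5044, 0.571, -0.1905), (97.2606, 0.57, -0.1905)]
```

Request:
{"method": "send_rows", "body": {
  "deltas": [
    [[0.03,-0.003,0],0],
    [[0.07,-0.007,0],0],
    [[0.11,-0.011,0],0],
    [[0.15,-0.015,0],0],
    [[0.19,-0.019,0],0]
  ]
}}

```text
clock: 6.65
tool_pos: [0.5464, 0.04, 0.34]
orientation: [179.9, -0.0, -84.8]
force: [0.9, 0.1, -2.8]
opening: 0.0238
gripper_force: 30.0
```

Request:
{"method": "send_rows", "body": {
  "deltas": [
    [[0.04,-0.004,0],0],
    [[0.08,-0.008,0],0],
    [[0.12,-0.012,0],0],
    [[0.15,-0.015,0],0],
    [[0.166,-0.017,0],0]
  ]
}}

```text
clock: 7.07
tool_pos: [0.572, -0.0922, 0.3397]
orientation: [179.9, -0.0, -85.0]
force: [0.7, 0.3, -2.9]
opening: 0.0238
gripper_force: 30.0
```

Request:
{"method": "send_rows", "body": {
  "deltas": [
    [[0,0,0],0],
    [[0,0,0],0],
    [[0,0,0],0],
    [[0,0,0],0],
    [[0,0,0],0]
  ]
}}

```text
clock: 7.48
tool_pos: [0.572, -0.0887, 0.341]
orientation: [-180.0, 0.0, -84.8]
force: [0.6, 1.3, -2.4]
opening: 0.024
gripper_force: 30.0
```

```bash
cat >> fit.py <<'E'
def neck(p,x0,y0,rs=(.060,.070,.040,.031)):
    g=cv2.GaussianBlur(p["color"].astype(np.float32).mean(2),(0,0),.8)
    s=lambda P:(lambda u:cv2.remap(g,u[:,:1].copy(),u[:,1:].copy(),1).ravel())(proj(p,P).astype(np.float32))
    R=[]
    for x in x0+np.arange(-6,6.1,.5)/1e3:
        for y in y0+np.arange(-6,6.1,.5)/1e3:
            R.append(((s(circ(x,y,.12,rs[0]))-s(circ(x,y,.12,rs[1]))).mean()+(s(circ(x,y,.12,rs[2]))-s(circ(x,y,.12,rs[3]))).mean(),round(x,4),round(y,4)))
    R.sort(reverse=True); return [tuple(np.round(r,4).tolist()) for r in R[:4]]
E
python3 - <<'E'
from fit import *
o=ctrl.get_obs(); print(o["tool_pos"],o["orientation"],o["joint_pos"])
w=ctrl.snapshot("wrist")
print(neck(w,.5707,-.191),neck(w,.5707,-.191,(.063,.067,.037,.033)))
big=w["color"][:,:,::-1].copy()
for d in(.065,.035): cv2.polylines(big,[np.round(proj(w,circ(.5707,-.191,.12,d))).astype(np.int32)],True,(0,0,255),1)
cv2.imwrite("pics/w5.png",big)
E
```

```text
[ 0.57199176 -0.08868951  0.34096635] [-1.79997791e+02  6.06966588e-03 -8.47807927e+01] [ 1.05342549e+01  9.91058892e+00 -7.40659742e+00 -6.11629978e-03
 -7.26800523e+01 -5.31322703e+00]
[(203.3061, 0.5707, -0.191), (201.8222, 0.5707, -0.1905), (201.0282, 0.5712, -0.191), (200.8553, 0.5702, -0.191)] [(116.5417, 0.5707, -0.1915), (115.5597, 0.5707, -0.191), (115.4929, 0.5702, -0.1915), (114.7376, 0.5702, -0.191)]
```

View pics/w5.png

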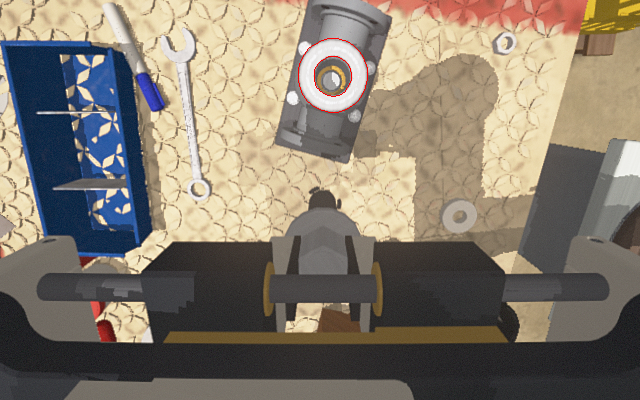

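The rim overlay matches exactly: neck at (0.5707, −0.191), and the held plug is visible at (322,220). Moving over the neck.

Request:
{"method": "send_rows", "body": {
  "deltas": [
    [[0.04,0.004,0],0],
    [[0.08,0.008,0],0],
    [[0.11,0.011,0],0],
    [[0.127,0.013,0],0],
    [[0.127,0.013,0],0]
  ]
}}

```text
clock: 7.95
tool_pos: [0.5706, -0.1936, 0.3408]
orientation: [180.0, -0.0, -85.0]
force: [-0.3, -0.4, -2.3]
opening: 0.024
gripper_force: 30.0
```

Request:
{"method": "send_rows", "body": {
  "deltas": [
    [[0,0,0.02],0],
    [[0,0,0.04],0],
    [[0,0,0.05],0],
    [[0,0,0.05],0],
    [[0,0,0.05],0]
  ]
}}

```text
clock: 8.37
tool_pos: [0.5709, -0.1912, 0.3011]
orientation: [180.0, -0.0, -84.8]
force: [0.8, 0.0, -2.2]
opening: 0.024
gripper_force: 30.0
```

```bash
python3 - <<'E'
from fit import *
P=[]
for _ in range(8):
    w=ctrl.snapshot("wrist"); o=ctrl.get_obs(); P.append(np.r_[o["tool_pos"],o["orientation"][2],o["force"]])
print(np.mean(P,0).round(4),np.std(P,0).round(4))
a=ctrl.snapshot("scene"); save(w,"t.png")
ims=[]
t=np.mean(P,0)
for p in(w,a):
  c=proj(p,[[t[0],t[1],t[2]-.157+.02]])[0].astype(int); x0,y0=c-[50,60]; x0=max(x0,0);y0=max(y0,0); k=5
  b=cv2.resize(p["color"][y0:y0+100,x0:x0+80][:,:,::-1],(400,500),interpolation=2)
  for dz,d in((.157,.015),(.149,.031),(.075,.045)):
    cv2.polylines(b,[np.round((proj(p,circ(t[0],t[1],t[2]-dz,d))-[x0,y0]+.5)*k).astype(np.int32)],True,(0,0,255),1)
  for d in(.065,.035): cv2.polylines(b,[np.round((proj(p,circ(.5707,-.191,.12,d))-[x0,y0]+.5)*k).astype(np.int32)],True,(0,255,0),1)
  ims.append(b)
cv2.imwrite("pics/w6.png",np.hstack(ims))
E
```

```text
[  0.5712  -0.1916   0.3018 -84.8361  -0.2271  -0.343   -2.8804] [2.000e-04 1.000e-04 3.000e-04 1.720e-02 4.120e-01 5.522e-01 2.720e-01]
```

View pics/w6.png

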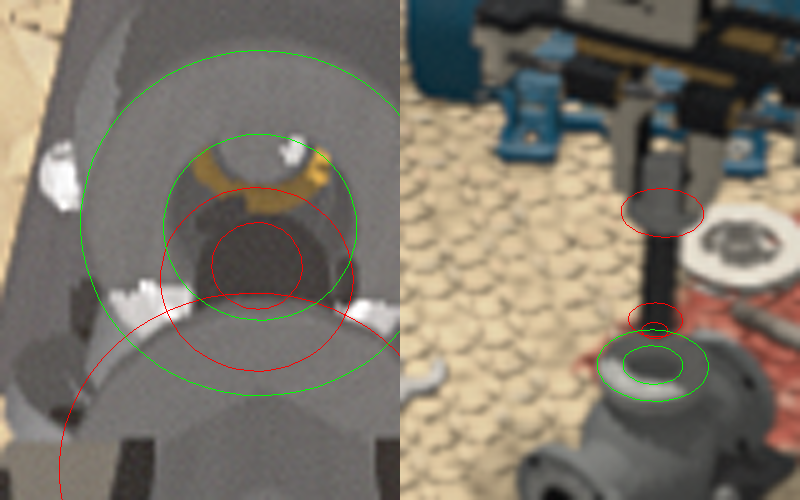

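Aligned in both views. Descending, with the force checked after each call.

Request:
{"method": "send_rows", "body": {
  "deltas": [
    [[-0.001,0.0005,0.006],0],
    [[-0.001,0.0005,0.015],0],
    [[-0.001,0.0005,0.025],0],
    [[-0.001,0.0005,0.035],0],
    [[-0.001,0.0005,0.045],0]
  ]
}}

```text
clock: 9.23
tool_pos: [0.57, -0.191, 0.2636]
orientation: [179.9, 0.0, -84.9]
force: [-0.1, -0.9, -3.8]
opening: 0.0235
gripper_force: 30.0
```

Request:
{"method": "send_rows", "body": {
  "deltas": [
    [[0,0,0.005],0],
    [[0,0,0.01],0],
    [[0,0,0.015],0],
    [[0,0,0.02],0],
    [[0,0,0.025],0]
  ]
}}

```text
clock: 9.65
tool_pos: [0.5704, -0.191, 0.2447]
orientation: [-180.0, -0.0, -84.9]
force: [-0.3, -0.0, -2.5]
opening: 0.024
gripper_force: 30.0
```

Request:
{"method": "send_rows", "body": {
  "deltas": [
    [[0,0,0.008],0],
    [[0,0,0.016],0],
    [[0,0,0.024],0],
    [[0,0,0.032],0],
    [[0,0,0.036],0]
  ]
}}

```text
clock: 10.07
tool_pos: [0.5703, -0.191, 0.2151]
orientation: [180.0, 0.0, -84.9]
force: [1.4, 0.9, -1.4]
opening: 0.0234
gripper_force: 30.0
```

Request:
{"method": "send_rows", "body": {
  "deltas": [
    [[0,0,0],0],
    [[0,0,0.002],0],
    [[0,0,0.004],0],
    [[0,0,0.006],0],
    [[0,0,0.006],0]
  ]
}}

```text
clock: 10.48
tool_pos: [0.5702, -0.191, 0.2112]
orientation: [180.0, 0.0, -84.9]
force: [-0.1, 0.1, -2.7]
opening: 0.0237
gripper_force: 30.0
```

Request:
{"method": "send_rows", "body": {
  "deltas": [
    [[0,0,0.001],0],
    [[0,0,0.002],0],
    [[0,0,0.003],0],
    [[0,0,0.004],0],
    [[0,0,0.005],0]
  ]
}}

```text
clock: 10.9
tool_pos: [0.5705, -0.1911, 0.2077]
orientation: [-180.0, -0.0, -84.8]
force: [-0.9, 0.5, 2.3]
opening: 0.0239
gripper_force: 30.0
```

Request:
{"method": "send_rows", "body": {
  "deltas": [
    [[0,0,0.0005],0],
    [[0,0,0.001],0],
    [[0,0,0.0015],0],
    [[0,0,0.0015],0],
    [[0,0,0.0015],0]
  ]
}}

```text
clock: 11.32
tool_pos: [0.5704, -0.1911, 0.2064]
orientation: [-180.0, -0.0, -84.9]
force: [-0.0, 0.5, 2.1]
opening: 0.0237
gripper_force: 30.0
```

Request:
{"method": "send_rows", "body": {
  "deltas": [
    [[0,0,0.0005],0],
    [[0,0,0.001],0],
    [[0,0,0.001],0],
    [[0,0,0.001],0],
    [[0,0,0.001],0]
  ]
}}

```text
clock: 11.73
tool_pos: [0.5704, -0.191, 0.2055]
orientation: [-180.0, -0.0, -84.9]
force: [-0.4, 0.1, 2.6]
opening: 0.0238
gripper_force: 30.0
```

Request:
{"method": "send_rows", "body": {
  "deltas": [
    [[0,0,0.0005],0],
    [[0,0,0.001],0],
    [[0,0,0.001],0],
    [[0,0,0.001],0],
    [[0,0,0.001],0]
  ]
}}

```text
clock: 12.15
tool_pos: [0.5704, -0.191, 0.2046]
orientation: [-180.0, -0.0, -84.9]
force: [-0.4, 0.1, 4.5]
opening: 0.0234
gripper_force: 30.0
```

Request:
{"method": "send_rows", "body": {
  "deltas": [
    [[0,0,0.0005],0],
    [[0,0,0.0005],0],
    [[0,0,0.0005],0],
    [[0,0,0.0005],0],
    [[0,0,0.0005],0]
  ]
}}

```text
clock: 12.57
tool_pos: [0.5704, -0.191, 0.2043]
orientation: [-180.0, -0.0, -84.9]
force: [-0.3, -0.2, 3.6]
opening: 0.0235
gripper_force: 30.0
```

Request:
{"method": "send_rows", "body": {
  "deltas": [
    [[0,0,0.0005],0],
    [[0,0,0.0005],0],
    [[0,0,0.0005],0],
    [[0,0,0.0005],0],
    [[0,0,0.0005],0]
  ]
}}

```text
clock: 12.98
tool_pos: [0.5704, -0.191, 0.2038]
orientation: [-180.0, -0.0, -84.9]
force: [-0.3, -0.2, 5.3]
opening: 0.0235
gripper_force: 30.0
```

Request:
{"method": "send_rows", "body": {
  "deltas": [
    [[0,0,0.0005],0],
    [[0,0,0.001],0],
    [[0,0,0.001],0],
    [[0,0,0.001],0],
    [[0,0,0.001],0]
  ]
}}

```text
clock: 13.4
tool_pos: [0.5704, -0.191, 0.203]
orientation: [-180.0, -0.0, -84.9]
force: [-0.1, 0.6, 5.0]
opening: 0.0241
gripper_force: 30.0
```

Request:
{"method": "send_rows", "body": {
  "deltas": [
    [[0,0,0.0005],0],
    [[0,0,0.0005],0],
    [[0,0,0.0005],0],
    [[0,0,0.0005],0],
    [[0,0,0.0005],0]
  ]
}}

```text
clock: 13.82
tool_pos: [0.5704, -0.191, 0.2027]
orientation: [-180.0, -0.0, -84.9]
force: [0.1, 0.6, 5.1]
opening: 0.0242
gripper_force: 30.0
```

Request:
{"method": "send_rows", "body": {
  "deltas": [
    [[0,0,0.0005],0],
    [[0,0,0.001],0],
    [[0,0,0.001],0],
    [[0,0,0.001],0],
    [[0,0,0.001],0]
  ]
}}

```text
clock: 14.23
tool_pos: [0.5704, -0.1911, 0.2019]
orientation: [-180.0, -0.0, -84.9]
force: [-0.1, -1.4, 5.3]
opening: 0.0237
gripper_force: 30.0
```

Request:
{"method": "send_rows", "body": {
  "deltas": [
    [[0,0,0.0005],0],
    [[0,0,0.0005],0],
    [[0,0,0.0005],0],
    [[0,0,0.0005],0],
    [[0,0,0.0005],0]
  ]
}}

```text
clock: 14.65
tool_pos: [0.5704, -0.1911, 0.2015]
orientation: [-180.0, -0.0, -84.9]
force: [0.3, -0.6, 5.3]
opening: 0.0238
gripper_force: 30.0
```

Request:
{"method": "send_rows", "body": {
  "deltas": [
    [[0,0,0.0005],0],
    [[0,0,0.0005],0],
    [[0,0,0.0005],0],
    [[0,0,0.0005],0],
    [[0,0,0.0005],0]
  ]
}}

```text
clock: 15.07
tool_pos: [0.5704, -0.1911, 0.2011]
orientation: [-180.0, -0.0, -84.9]
force: [-0.4, 0.7, 5.2]
opening: 0.024
gripper_force: 30.0
```

Request:
{"method": "send_rows", "body": {
  "deltas": [
    [[0,0,0.0005],0],
    [[0,0,0.001],0],
    [[0,0,0.001],0],
    [[0,0,0.001],0],
    [[0,0,0.001],0]
  ]
}}

```text
clock: 15.48
tool_pos: [0.5704, -0.1912, 0.2008]
orientation: [-180.0, -0.0, -84.9]
force: [-1.1, 0.6, 8.0]
opening: 0.0234
gripper_force: 30.0
```

Request:
{"method": "send_rows", "body": {
  "deltas": [
    [[0,0,0.0005],0],
    [[0,0,0.0005],0],
    [[0,0,0.0005],0],
    [[0,0,0.0005],0],
    [[0,0,0.0005],0]
  ]
}}

```text
clock: 15.9
tool_pos: [0.5705, -0.1912, 0.2007]
orientation: [-180.0, -0.0, -84.8]
force: [-1.4, -0.1, 9.7]
opening: 0.0239
gripper_force: 30.0
```

Request:
{"method": "send_rows", "body": {
  "deltas": [
    [[0,0,0.0005],0],
    [[0,0,0.0005],0],
    [[0,0,0.0005],0],
    [[0,0,0.0005],0],
    [[0,0,0.0005],0]
  ]
}}

```text
clock: 16.32
tool_pos: [0.5706, -0.1913, 0.2007]
orientation: [-179.9, -0.0, -84.8]
force: [-2.7, -0.0, 12.6]
opening: 0.024
gripper_force: 30.0
```

Contact at collar 5.7 mm above the rim. Turning anticlockwise and backing off 0.54 mm per 10° to keep the pressure constant.

Request:
{"method": "send_rows", "body": {
  "deltas": [
    [[0,0,-0.0002],-0.033],
    [[0,0,-0.0004],-0.067],
    [[0,0,-0.0006],-0.1],
    [[0,0,-0.0008],-0.133],
    [[0,0,-0.001],-0.167]
  ]
}}

```text
clock: 16.73
tool_pos: [0.571, -0.1914, 0.2014]
orientation: [-179.9, -0.1, -69.7]
force: [-0.6, 0.4, 11.7]
opening: 0.0238
gripper_force: 30.0
```

Request:
{"method": "send_rows", "body": {
  "deltas": [
    [[0,0,-0.0002],-0.033],
    [[0,0,-0.0004],-0.067],
    [[0,0,-0.0006],-0.1],
    [[0,0,-0.0008],-0.133],
    [[0,0,-0.001],-0.167]
  ]
}}

```text
clock: 17.15
tool_pos: [0.571, -0.1915, 0.2022]
orientation: [-179.9, -0.1, -54.6]
force: [-0.7, -1.1, 10.4]
opening: 0.0235
gripper_force: 30.0
```

Request:
{"method": "send_rows", "body": {
  "deltas": [
    [[0,0,-0.0002],-0.033],
    [[0,0,-0.0004],-0.067],
    [[0,0,-0.0006],-0.1],
    [[0,0,-0.0008],-0.133],
    [[0,0,-0.001],-0.167]
  ]
}}

```text
clock: 17.57
tool_pos: [0.571, -0.1916, 0.2031]
orientation: [-180.0, -0.1, -39.6]
force: [-0.4, -0.5, 11.3]
opening: 0.0236
gripper_force: 30.0
```

Request:
{"method": "send_rows", "body": {
  "deltas": [
    [[0,0,-0.0002],-0.033],
    [[0,0,-0.0004],-0.067],
    [[0,0,-0.0006],-0.1],
    [[0,0,-0.0008],-0.133],
    [[0,0,-0.001],-0.167]
  ]
}}

```text
clock: 17.98
tool_pos: [0.5711, -0.1916, 0.2038]
orientation: [180.0, -0.1, -24.6]
force: [-1.3, -2.0, 10.3]
opening: 0.0237
gripper_force: 30.0
```

Request:
{"method": "send_rows", "body": {
  "deltas": [
    [[0,0,-0.0001],-0.033],
    [[0,0,-0.0003],-0.067],
    [[0,0,-0.0005],-0.1],
    [[0,0,-0.0006],-0.122],
    [[0,0,-0.0006],-0.122]
  ]
}}

```text
clock: 18.4
tool_pos: [0.5711, -0.1917, 0.2045]
orientation: [180.0, -0.1, -13.6]
force: [-0.5, -1.8, 10.7]
opening: 0.0238
gripper_force: 30.0
```

Request:
{"method": "send_rows", "body": {
  "deltas": [
    [[0,0,-0.0001],-0.033],
    [[0,0,-0.0003],-0.067],
    [[0,0,-0.0005],-0.1],
    [[0,0,-0.0006],-0.122],
    [[0,0,-0.0006],-0.122]
  ]
}}

```text
clock: 18.82
tool_pos: [0.5712, -0.1918, 0.2051]
orientation: [179.9, -0.2, -2.6]
force: [0.1, -2.7, 11.7]
opening: 0.0239
gripper_force: 30.0
```

Request:
{"method": "send_rows", "body": {
  "deltas": [
    [[0,0,-0.0001],-0.033],
    [[0,0,-0.0003],-0.067],
    [[0,0,-0.0005],-0.1],
    [[0,0,-0.0006],-0.122],
    [[0,0,-0.0006],-0.122]
  ]
}}

```text
clock: 19.23
tool_pos: [0.5713, -0.1917, 0.2056]
orientation: [179.9, -0.1, 8.4]
force: [0.3, -2.4, 11.2]
opening: 0.0234
gripper_force: 30.0
```

Request:
{"method": "send_rows", "body": {
  "deltas": [
    [[0,0,-0.0001],-0.033],
    [[0,0,-0.0003],-0.067],
    [[0,0,-0.0005],-0.089],
    [[0,0,-0.0005],-0.089],
    [[0,0,-0.0005],-0.089]
  ]
}}

```text
clock: 19.65
tool_pos: [0.5713, -0.1916, 0.2057]
orientation: [179.9, -0.1, 16.3]
force: [0.8, -2.0, 9.7]
opening: 0.0237
gripper_force: 30.0
```

Request:
{"method": "send_rows", "body": {
  "deltas": [
    [[0,0,-0.0001],-0.033],
    [[0,0,-0.0002],-0.067],
    [[0,0,-0.0002],-0.089],
    [[0,0,-0.0002],-0.089],
    [[0,0,-0.0002],-0.089]
  ]
}}

```text
clock: 20.07
tool_pos: [0.5713, -0.1912, 0.2055]
orientation: [179.9, -0.1, 24.3]
force: [1.6, -1.2, 7.9]
opening: 0.0237
gripper_force: 30.0
```

Request:
{"method": "send_rows", "body": {
  "deltas": [
    [[0,0,0],-0.033],
    [[0,0,0.0003],-0.067],
    [[0,0,0.0005],-0.067],
    [[0,0,0.0005],-0.067],
    [[0,0,0.0005],-0.067]
  ]
}}

```text
clock: 20.48
tool_pos: [0.5711, -0.1913, 0.2047]
orientation: [179.9, -0.1, 30.3]
force: [1.2, -0.5, 5.5]
opening: 0.0244
gripper_force: 30.0
```

Request:
{"method": "send_rows", "body": {
  "deltas": [
    [[0,0,0.0004],0],
    [[0,0,0.0008],0],
    [[0,0,0.0012],0],
    [[0,0,0.0015],0],
    [[0,0,0.0015],0]
  ]
}}

```text
clock: 20.9
tool_pos: [0.5712, -0.1913, 0.204]
orientation: [179.9, -0.1, 30.3]
force: [-0.3, -1.5, 8.1]
opening: 0.0234
gripper_force: 30.0
```

Request:
{"method": "send_rows", "body": {
  "deltas": [
    [[0,0,0],-0.02],
    [[0,0,0],-0.04],
    [[0,0,0],-0.055],
    [[0,0,0],-0.055],
    [[0,0,0],-0.055]
  ]
}}

```text
clock: 21.32
tool_pos: [0.5708, -0.1912, 0.2032]
orientation: [179.9, -0.0, 35.2]
force: [2.2, -1.9, 4.7]
opening: 0.0236
gripper_force: 30.0
```

Request:
{"method": "send_rows", "body": {
  "deltas": [
    [[0,0,0.0004],0],
    [[0,0,0.0008],0],
    [[0,0,0.0012],0],
    [[0,0,0.0016],0],
    [[0,0,0.0016],0]
  ]
}}

```text
clock: 21.73
tool_pos: [0.5708, -0.1912, 0.202]
orientation: [179.9, -0.0, 35.2]
force: [2.5, -2.4, 5.2]
opening: 0.0238
gripper_force: 30.0
```

Request:
{"method": "send_rows", "body": {
  "deltas": [
    [[0,0,0],-0.01],
    [[0,0,0],-0.02],
    [[0,0,0],-0.03],
    [[0,0,0],-0.03],
    [[0,0,0],-0.03]
  ]
}}

```text
clock: 22.15
tool_pos: [0.5707, -0.1911, 0.2019]
orientation: [180.0, -0.0, 37.9]
force: [2.0, -2.8, 5.0]
opening: 0.0236
gripper_force: 30.0
```

Request:
{"method": "send_rows", "body": {
  "deltas": [
    [[0,0,0.0004],0],
    [[0,0,0.0008],0],
    [[0,0,0.0012],0],
    [[0,0,0.0015],0],
    [[0,0,0.0015],0]
  ]
}}

```text
clock: 22.57
tool_pos: [0.5707, -0.1912, 0.2011]
orientation: [179.9, -0.0, 37.9]
force: [3.5, -3.5, 8.6]
opening: 0.0235
gripper_force: 30.0
```

Request:
{"method": "send_rows", "body": {
  "deltas": [
    [[0,0,0.0003],0],
    [[0,0,0.0006],0],
    [[0,0,0.001],0],
    [[0,0,0.001],0],
    [[0,0,0.001],0]
  ]
}}

```text
clock: 22.98
tool_pos: [0.5708, -0.1912, 0.2009]
orientation: [179.9, -0.1, 37.9]
force: [2.2, -1.5, 11.6]
opening: 0.0236
gripper_force: 30.0
```

It has dropped: the collar is at 6 mm, past the ridge end. Screwing clockwise while following the lead.

Request:
{"method": "send_rows", "body": {
  "deltas": [
    [[0,0,0.0001],0.022],
    [[0,0,0.0003],0.044],
    [[0,0,0.0005],0.067],
    [[0,0,0.0006],0.089],
    [[0,0,0.0008],0.111]
  ]
}}

```text
clock: 23.4
tool_pos: [0.5705, -0.1914, 0.2004]
orientation: [179.9, -0.0, 27.8]
force: [-0.2, -1.7, 13.9]
opening: 0.0238
gripper_force: 30.0
```

Request:
{"method": "send_rows", "body": {
  "deltas": [
    [[0,0,0.0001],0.022],
    [[0,0,0.0003],0.044],
    [[0,0,0.0005],0.067],
    [[0,0,0.0006],0.089],
    [[0,0,0.0007],0.111]
  ]
}}

```text
clock: 23.82
tool_pos: [0.5704, -0.1915, 0.1999]
orientation: [179.9, -0.0, 17.8]
force: [-0.3, -2.3, 13.9]
opening: 0.0239
gripper_force: 30.0
```

Request:
{"method": "send_rows", "body": {
  "deltas": [
    [[0,0,0.0001],0.022],
    [[0,0,0.0002],0.044],
    [[0,0,0.0003],0.067],
    [[0,0,0.0004],0.089],
    [[0,0,0.0005],0.111]
  ]
}}

```text
clock: 24.23
tool_pos: [0.5703, -0.1914, 0.1994]
orientation: [179.9, -0.0, 7.8]
force: [-0.2, -3.0, 12.4]
opening: 0.0236
gripper_force: 30.0
```

Request:
{"method": "send_rows", "body": {
  "deltas": [
    [[0,0,0.0001],0.022],
    [[0,0,0.0003],0.044],
    [[0,0,0.0004],0.067],
    [[0,0,0.0005],0.089],
    [[0,0,0.0006],0.111]
  ]
}}

```text
clock: 24.65
tool_pos: [0.5702, -0.1913, 0.1988]
orientation: [180.0, -0.0, -2.1]
force: [-0.2, -3.2, 12.2]
opening: 0.0236
gripper_force: 30.0
```

Collar is below 4 mm, so the thread is caught. Continuing.

Request:
{"method": "send_rows", "body": {
  "deltas": [
    [[0,0,0.0002],0.033],
    [[0,0,0.0004],0.067],
    [[0,0,0.0006],0.1],
    [[0,0,0.0008],0.133],
    [[0,0,0.001],0.167]
  ]
}}

```text
clock: 25.07
tool_pos: [0.5702, -0.1912, 0.1979]
orientation: [180.0, -0.0, -17.2]
force: [-0.0, -1.9, 13.2]
opening: 0.0239
gripper_force: 30.0
```

Request:
{"method": "send_rows", "body": {
  "deltas": [
    [[0,0,0.0002],0.033],
    [[0,0,0.0004],0.067],
    [[0,0,0.0006],0.1],
    [[0,0,0.0008],0.133],
    [[0,0,0.001],0.167]
  ]
}}

```text
clock: 25.48
tool_pos: [0.5703, -0.1911, 0.1971]
orientation: [180.0, -0.0, -32.3]
force: [0.6, -0.4, 12.1]
opening: 0.0236
gripper_force: 30.0
```

```bash
python3 - <<'E'
from h import *
o=ctrl.get_obs(); print(o["tool_pos"],o["orientation"],o["force"],o["moment"],o["joint_pos"][5])
E
```

```text
[ 0.57025854 -0.19109564  0.19710042] [ 1.79989856e+02 -3.00255243e-02 -3.22545517e+01] [ 0.61122459 -0.39157501 12.11125559] [-0.49741478 -0.05574874  0.1165795 ] 57.64435615110174
```

Request:
{"method": "send_rows", "body": {
  "deltas": [
    [[0,0,0.0002],0.033],
    [[0,0,0.0004],0.067],
    [[0,0,0.0006],0.1],
    [[0,0,0.0008],0.133],
    [[0,0,0.001],0.167]
  ]
}}

```text
clock: 25.9
tool_pos: [0.5702, -0.1911, 0.1963]
orientation: [180.0, -0.0, -47.3]
force: [-0.4, -1.4, 11.6]
opening: 0.0236
gripper_force: 30.0
```

Request:
{"method": "send_rows", "body": {
  "deltas": [
    [[0,0,0.0002],0.028],
    [[0,0,0.0003],0.056],
    [[0,0,0.0005],0.083],
    [[0,0,0.0006],0.111],
    [[0,0,0.0006],0.111]
  ]
}}

```text
clock: 26.32
tool_pos: [0.5702, -0.1911, 0.1957]
orientation: [180.0, -0.0, -57.3]
force: [0.3, -2.7, 12.3]
opening: 0.0238
gripper_force: 30.0
```

```bash
python3 - <<'E'
from h import *
o=ctrl.get_obs(); print(o["tool_pos"],o["orientation"],o["force"],o["moment"])
E
```

```text
[ 0.57020392 -0.19113533  0.19574358] [ 1.79993683e+02 -2.68787212e-02 -5.72931361e+01] [ 0.31577615 -2.6529731  12.3246534 ] [-0.69353932 -0.11291706 -0.00074839]
```

Request:
{"method": "send_rows", "body": {
  "deltas": [
    [[0,0,0.0001],0.02],
    [[0,0,0.0002],0.04],
    [[0,0,0.0003],0.06],
    [[0,0,0.0004],0.078],
    [[0,0,0.0004],0.078]
  ]
}}

```text
clock: 26.73
tool_pos: [0.5701, -0.1912, 0.1954]
orientation: [180.0, -0.0, -64.3]
force: [0.1, -1.0, 11.9]
opening: 0.0237
gripper_force: 30.0
```

```bash
python3 - <<'E'
from h import *
o=ctrl.get_obs(); print(o["tool_pos"],o["orientation"],o["force"],o["moment"])
E
```

```text
[ 0.57012147 -0.19118126  0.19538596] [ 1.79988407e+02 -2.36499401e-02 -6.42611180e+01] [ 0.06007411 -1.00940238 11.9199761 ] [-0.69265159 -0.0550264   0.03835664]
```

Request:
{"method": "send_rows", "body": {
  "deltas": [
    [[0,0,0.0001],0.015],
    [[0,0,0.0002],0.03],
    [[0,0,0.0003],0.045],
    [[0,0,0.0003],0.045],
    [[0,0,0.0003],0.045]
  ]
}}

```text
clock: 27.15
tool_pos: [0.5701, -0.1912, 0.1952]
orientation: [180.0, -0.0, -68.2]
force: [0.1, -1.2, 12.6]
opening: 0.0235
gripper_force: 30.0
```

```bash
python3 - <<'E'
from h import *
o=ctrl.get_obs(); print(o["tool_pos"],o["orientation"],o["force"],o["moment"])
E
```

```text
[ 0.57014681 -0.19120332  0.19517331] [ 1.79988653e+02 -2.79887776e-02 -6.82135529e+01] [ 0.12260634 -1.24353211 12.60467022] [-0.72961099 -0.02257147  0.01641133]
```

Request:
{"method": "send_rows", "body": {
  "deltas": [
    [[0,0,0.0001],0.015],
    [[0,0,0.0002],0.03],
    [[0,0,0.0002],0.04],
    [[0,0,0.0002],0.04],
    [[0,0,0.0002],0.04]
  ]
}}

```text
clock: 27.57
tool_pos: [0.5702, -0.1912, 0.1951]
orientation: [-180.0, -0.0, -71.8]
force: [1.0, -2.2, 14.2]
opening: 0.024
gripper_force: 30.0
```

```bash
python3 - <<'E'
from h import *
o=ctrl.get_obs(); print(o["tool_pos"],o["orientation"][2],o["force"],o["moment"])
E
```

```text
[ 0.57022278 -0.19118202  0.19510629] -71.80461629910032 [ 0.96648388 -2.22696347 14.24678807] [-0.70294417 -0.00768362  0.02244032]
```

Request:
{"method": "send_rows", "body": {
  "deltas": [
    [[0,0,0.0001],0.01],
    [[0,0,0.0002],0.02],
    [[0,0,0.0002],0.033],
    [[0,0,0.0002],0.033],
    [[0,0,0.0002],0.033]
  ]
}}

```text
clock: 27.98
tool_pos: [0.5704, -0.1912, 0.1951]
orientation: [-180.0, -0.0, -74.8]
force: [0.4, -1.4, 12.3]
opening: 0.0237
gripper_force: 30.0
```

```bash
python3 - <<'E'
from h import *
o=ctrl.get_obs(); print(o["tool_pos"],o["orientation"][2],o["force"],o["moment"],o["joint_pos"][5],o["tau"][5])
E
```

```text
[ 0.5703848  -0.19118045  0.1951174 ] -74.77200128851229 [ 0.41319771 -1.35085287 12.32687192] [-0.62605535 -0.05666854  0.03086692] 15.120117716797807 -0.10655973572283983
```

Request:
{"method": "send_rows", "body": {
  "deltas": [
    [[0,0,0],0.01],
    [[0,0,0],0.02],
    [[0,0,0],0.033],
    [[0,0,0],0.033],
    [[0,0,0],0.033]
  ]
}}

```text
clock: 28.4
tool_pos: [0.5705, -0.1912, 0.1951]
orientation: [-180.0, -0.0, -77.7]
force: [0.3, -1.6, 12.2]
opening: 0.0239
gripper_force: 30.0
```

```bash
python3 - <<'E'
from h import *
o=ctrl.get_obs(); print(o["tool_pos"],o["orientation"][2],o["force"],o["moment"],o["joint_pos"][5],o["tau"][5])
E
```

```text
[ 0.57045966 -0.19117158  0.19510271] -77.74037484391275 [ 0.32704026 -1.57982734 12.21619671] [-0.67774695 -0.15553705  0.08268332] 12.150016069384943 -0.11096518719568849
```

Request:
{"method": "send_rows", "body": {
  "deltas": [
    [[0,0,0],0.01],
    [[0,0,0],0.02],
    [[0,0,0],0.033],
    [[0,0,0],0.033],
    [[0,0,0],0.033]
  ]
}}

```text
clock: 28.82
tool_pos: [0.5706, -0.1912, 0.1951]
orientation: [-180.0, -0.0, -80.7]
force: [2.3, -1.9, 13.2]
opening: 0.0235
gripper_force: 30.0
```

```bash
python3 - <<'E'
from h import *
o=ctrl.get_obs(); print(o["tool_pos"],o["orientation"][2],o["force"],o["moment"],o["joint_pos"][5],o["tau"][5])
E
```

```text
[ 0.57055895 -0.19119005  0.19510087] -80.70766843924112 [ 2.28338062 -1.91517071 13.15921225] [-0.7431883  -0.21823423  0.11193462] 9.18309344386152 -0.14055413659662008
```

Request:
{"method": "send_rows", "body": {
  "deltas": [
    [[0,0,0],0.01],
    [[0,0,0],0.02],
    [[0,0,0],0.033],
    [[0,0,0],0.033],
    [[0,0,0],0.033]
  ]
}}

```text
clock: 29.23
tool_pos: [0.5706, -0.1912, 0.1951]
orientation: [-179.9, -0.1, -83.7]
force: [0.5, -3.7, 11.8]
opening: 0.0235
gripper_force: 30.0
```

```bash
python3 - <<'E'
from h import *
o=ctrl.get_obs(); print(o["tool_pos"],o["orientation"][2],o["force"],o["moment"],o["joint_pos"][5],o["tau"][5])
E
```

```text
[ 0.57064393 -0.19124928  0.19508671] -83.66843442702323 [ 0.46698921 -3.68734591 11.8232875 ] [-0.85103264 -0.42693011  0.18504917] 6.219993063763742 -0.20531823858618736
```

Collar height has been steady at 0.1951 since yaw −72 and the torque is now rising, so the plug is snug. Relieving the press and releasing.

Request:
{"method": "send_rows", "body": {
  "deltas": [
    [[0,0,-0.0005],0],
    [[0,0,-0.001],0],
    [[0,0,-0.0015],0],
    [[0,0,-0.002],0],
    [[0,0,-0.002],0]
  ]
}}

```text
clock: 29.65
tool_pos: [0.5704, -0.191, 0.1952]
orientation: [-180.0, 0.0, -83.7]
force: [4.1, -3.6, 3.6]
opening: 0.0237
gripper_force: 30.0
```

```bash
python3 - <<'E'
from h import *
o=ctrl.get_obs(); print(o["tool_pos"],o["orientation"][2],o["force"],o["moment"])
E
```

```text
[ 0.57038157 -0.19099983  0.19520726] -83.69833109478408 [ 4.14138143 -3.58176738  3.5915951 ] [-1.24341249 -1.68398372  0.12761571]
```

Request:
{"method": "send_rows", "body": {
  "deltas": [
    [[0,0,-0.0005],0],
    [[0,0,-0.001],0],
    [[0,0,-0.001],0],
    [[0,0,-0.001],0],
    [[0,0,-0.001],0]
  ]
}}

```text
clock: 30.07
tool_pos: [0.5702, -0.1908, 0.1953]
orientation: [180.0, 0.0, -83.7]
force: [4.8, -2.5, -2.1]
opening: 0.0239
gripper_force: 30.0
```

```bash
python3 - <<'E'
from h import *
o=ctrl.get_obs(); print(o["tool_pos"],o["orientation"][2],o["force"],o["moment"])
E
```

```text
[ 0.57024803 -0.1908257   0.19526302] -83.71031098728545 [ 4.75343806 -2.51928851 -2.14253346] [-1.37108923 -2.2534617   0.11768751]
```

Request:
{"method": "send_rows", "body": {
  "deltas": [
    [[0,0,0],0],
    [[0,0,0],0],
    [[0,0,0],0],
    [[0,0,0],0],
    [[0,0,0],0]
  ],
  "gripper": 0.8
}}

```text
clock: 30.48
tool_pos: [0.5697, -0.1908, 0.1957]
orientation: [179.9, 0.0, -83.7]
force: [-0.3, 0.5, 0.4]
opening: 0.0516
gripper_force: 0.0
```

Request:
{"method": "send_rows", "body": {
  "deltas": [
    [[0,0,0],0],
    [[0,0,0],0],
    [[0,0,0],0],
    [[0,0,0],0],
    [[0,0,0],0]
  ]
}}

```text
clock: 30.9
tool_pos: [0.5703, -0.191, 0.1963]
orientation: [-180.0, 0.0, -83.7]
force: [0.4, -0.5, 0.5]
opening: 0.0698
gripper_force: 0.0
```

Request:
{"method": "send_rows", "body": {
  "deltas": [
    [[0,0,-0.01],0],
    [[0,0,-0.04],0],
    [[0,0,-0.08],0],
    [[0,0,-0.12],0],
    [[0,0,-0.14],0]
  ]
}}

```text
clock: 31.32
tool_pos: [0.5713, -0.1915, 0.3133]
orientation: [-179.7, -0.1, -83.7]
force: [0.9, -0.0, 1.0]
opening: 0.0701
gripper_force: 0.0
```

```bash
python3 - <<'E'
from fit import *
w=ctrl.snapshot("wrist"); a=ctrl.snapshot("scene")
for dz in(0,.001,.002,.004):
  R=fit(w,.5707,-.191,.152+dz,.126+dz); print(dz,[tuple(np.round(r,4).tolist()) for r in R[:2]])
x,y,ang=fit(w,.5707,-.191,.152,.126)[0][1:]
ims=[]
for p in(w,a):
  c=proj(p,[[.5707,-.191,.13]])[0].astype(int); x0,y0=c-[50,50];k=4 if p is w else 8
  n=400//k; x0,y0=c-[n//2,n//2]; y0=min(y0,400-n)
  b=cv2.resize(p["color"][y0:y0+n,x0:x0+n][:,:,::-1],(400,400),interpolation=2)
  for P,col in((circ(x,y,.126,.045),(0,0,255)),(circ(.5707,-.191,.12,.065),(0,255,0))):
    cv2.polylines(b,[np.round((proj(p,P)-[x0,y0]+.5)*k).astype(np.int32)],True,col,1)
  ims.append(b)
cv2.imwrite("pics/w7.png",np.hstack(ims))
E
```

```text
0 [(26.5795, 0.5692, -0.191, 8.0), (26.4902, 0.5692, -0.191, 10.0)]
0.001 [(26.4638, 0.5692, -0.1915, 8.0), (26.402, 0.5692, -0.1915, 10.0)]
0.002 [(26.116, 0.5692, -0.1915, 8.0), (26.0584, 0.5692, -0.192, 10.0)]
0.004 [(26.0336, 0.5692, -0.1925, 10.0), (26.0065, 0.5687, -0.1925, 14.0)]
```

View pics/w7.png

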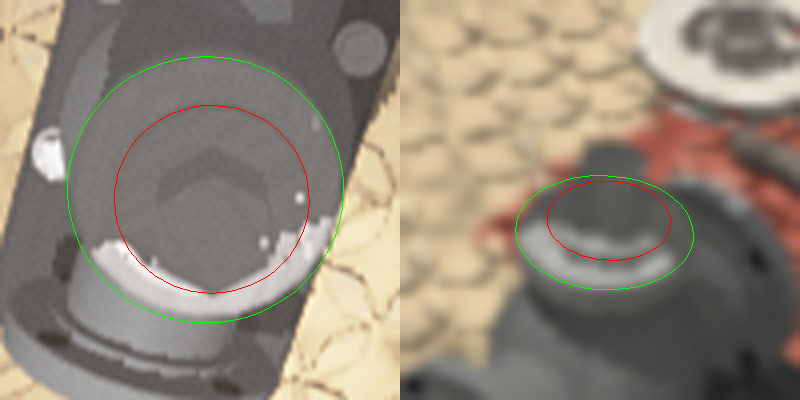

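The collar fits best at zero gap, concentric with the rim at about (212,200) in the left half, and the gripper is clear above. Handing in.

```bash
python3 -c "
from plant import ctrl
print(ctrl.close_job())"
```

```text
the job is handed in; nothing more can be done
None
```

The steel plug is screwed home in the valve neck with its collar flush on the rim as far as the cameras show; I released it, the gripper is clear above, and the job was handed in at about 31 s of the 72 s allowed.

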